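# Seat the printed divider comb in the spares tray

### The job

Take the freshly printed divider comb off the build plate and fit it lengthways in the spares tray: every tooth down in its own gap between the cross walls, clicked fully home and flush with their tops. The printed insert has been left anywhere within its end play in the tray, so feel for the gaps and never force the teeth; leave the other things on the desk where they are.

Things in the scene. Friction and masses are not known exactly. Their poses are not given: they have to be found in the camera images.
- comb: The part to fit: blue printed divider strip standing on its teeth on the build plate, alike either way round. 158 mm long (its y), 5 thick (its x), strip top 36 above the underside; a 24 wide (x) T flange at both ends, pull tab on the middle of the top. About 60 g. Origin: middle of the underside (tooth tips), z up.
- comb_tab (a point): Middle of the comb's pull tab, 60 mm above its underside: the place to hold it. The tab is 36 mm long (along the strip, y) and 10 thick (x), from 36 to 77 mm above the underside; fingertips must stay 42 or more above the underside, or they will meet the tray's cross walls.
- comb_teeth (a point): Same point as the comb's origin. Six teeth 21 mm deep in one row along y, parted by five notches 5.6 mm wide, 26 apart (at y = 0, +-26, +-52). The end faces have lead-in slopes at the foot and a groove about 8 to 14 mm above the underside that the insert's spring clips snap into.
- tray: Grey tray fixed to the desk, 82 (x) by 197 mm (y), rim 36 high, holding a blue printed insert with five cross walls 4 mm thick, 26 apart along y, and some spares at the sides. The comb goes in along the tray's y, at x = 0. Comb and insert can break: press with no more than about 25 N. Origin: middle of the tray's underside, z up.
- tray_mouth (a point): Middle of the tray at the level of the cross walls' tops, 41 mm above its underside. Each wall has at x = 0 a slot for the strip, open upward, 7.4 mm wide and 16 deep, with a V mouth 14 wide. Below the slot the wall goes on as a web, over which a notch of the comb must come.
- tray_webs (a point): Middle of the tray at the webs' tops, 25 mm above its underside: teeth set down out of step stop here. The insert can lie up to 7 mm off the tray's middle along y, either way; this is not measured. It is stiff, moving only if pushed along y with 6 N or more. Play of notch on web: 0.8 mm each way along y.
- tray_home (a point): Middle of the tray at the insert's floor, 5 mm above its underside: the comb is home when its underside is down here (give or take the insert's offset along y) and the strip top level with the wall tops. On the last 12 mm a spring clip at each end of the insert must be passed, in all 6 to 10 N of push; then they snap in.
- plate: Dark steel build plate 184 x 184 x 2, lying fixed on the desk with a small pull lug at its -x edge; the comb stands on it. Origin: middle of the underside.
- print_a: Half-finished blue print on the plate, 36 across, 25 high. Leave alone. Origin: middle of the underside.
- print_b: The same again. Leave alone.
- scraper: Scraper lying on the desk at the right. Leave alone.
- driver: Screwdriver lying on the desk. Leave alone.
- calipers: Calipers lying on the desk at the right. Leave alone.
- gluestick: Standing glue stick, 28 across, 95 high, at the left. Leave alone.
- cutters: Flush cutters lying at the left. Leave alone.

How it is judged:
By the outcome, as a careful person would: the job done as asked, in the order asked, and still so for the second after the job is handed in, with the robot touching nothing.
It also fails if it takes over 67 s, if anything falls off the work surface, if the arm or the gripper's body presses on something with over 40 N, if the wrist force passes 120 N, or if a joint passes its speed limit or range.

### The arm

A 6-joint arm with a two-finger parallel gripper is mounted at the origin on the work surface. World frame = base frame: x ahead of the robot, y to its left, z up, the work surface at z = 0. Lengths are in m, angles in rad, forces in N, time in s.
With the tool pointing down it reaches from about 0.4 to 0.825 m from the base axis. Payload 7 kg.
Tool frame: the origin (TCP) lies at the very end of the fingers, on their centre line; the grasp point (between the pads) lies 19 mm behind it; z points along the fingers, y is the line along which they close (so a half turn about z gives the same grasp; the last joint's range is limited). The gripper opens to 85 mm and grips with 20 to 120 N. Pads are 22 mm wide; open, the fingers measure 114 mm over their backs; the gripper's body (76 mm by 85 mm) begins 54 mm behind the grasp point. The pads swing forward as they close: fully open they stand 13 mm farther back than shut.
Start: joints at [1.395, 0.359, 0.012, 0, -1.224, -0.288], TCP at [0.302, 0.604, 0.231] pointing down, gripper open.
Joint ranges: [-3.07, 3.07], [-1.43, 2.12], [-1.02, 1.25], [-3.03, 1.67], [-3.05, -0], [-3.03, 3.03]. Speed limits (rad/s): [2.39, 2.39, 3.01, 3.14, 3.14, 3.14].

### API

Orientations are given as a rotation vector (axis times angle).
In Python, from cell import bot gives the robot as it stands.
- The arm moves only by the tool servo_tool, never from a script. Its argument "steps" is a list of rows, each an object with "delta_pos": the shift along the tool's x, y, z in mm, a list of three; "turn": the turn, a rotation vector about the tool's x, y, z in degrees, a list of three; "claw": the closure, from -1 (fully open) to 1 (shut). In form: [{"delta_pos": [dx, dy, dz], "turn": [ax, ay, az], "claw": claw}, ...]. A call has 1 to 20 rows; each row is the pose to reach, as a shift and turn from the pose commanded when the call began, along the tool's axes at that moment; what a row does not reach only later rows make up. A row lasts 1/8 s, in which the tool goes at most 62.5 mm and 10.7 degrees, less where a joint would pass 70% of its speed; a pose out of reach is approached as far as the arm can. A call with a gripper value outside its range is refused whole. The fingers move at their own pace and stop on an object; the grip force is fixed at half the most. Time passes only in rows, so rows that repeat a pose let the fingers close. It gives the time, the measured TCP pose, the force, the opening and the grip force at its end, in the units of the state.
- bot.observe(): the state, without advancing time (a new reading comes with each control period).
- bot.read_camera(name): name is "scene" or "top" or "wrist"; returns a dict with "color" (420x560x3 uint8, red, green, blue), "z_map" (420x560 float32, m along the optical axis (not along the pixel's ray), 0 where there is no reading), "vfov" (degrees; the focal length in pixels is half the picture's height over the tangent of half this angle, whatever the lens; pixels are square), "cx", "cy" (the principal point, pixels), "R" (3x3) and "t" (3): a world point X has camera coordinates R X + t. Camera axes: x right, y down, z forward; pixel columns grow to the right and rows downward; lengths in m; the calibration is good to about 2 mm. The wrist camera is an equidistant fisheye: a pixel r from the principal point sees the ray r / f radians off the axis. A picture is of the moment at which its call begins.
- bot.job_done(): hands the job in; it is judged then, once.
Trained networks look in a picture, given as the dict that the camera call returned (one of the last four; its "shot" number tells which), for a name from the list of things; names that differ only in an ending like _2 or _b are one class to them, and where a whole thing is asked for, a point or a joint stands for the part that bears it (a point fixed in the world has none). Each returns a list of dicts, best first, with "score" (0 to 1); they miss things now and then, are a little off and sometimes report something else, mostly with a low value. They report only what shows in the picture. A call takes as long as a camera call.
- bot.trace(query, picture): "region" (420x560 bool, what is visible of it) and "bbox" ([left, top, width, height] in pixels, round what is visible of it).
The state is a dict: "t": time; "q": joint angles; "qd": joint speeds; "effort": joint torques, N m; "tcp_pos": TCP position; "tcp_rot": TCP orientation; "wrist_force": force on the tool from outside, world axes, zero at the start; "torque": the same for the moment, N m; "width": finger opening in m; "finger_force": force on a finger pad.
Only numpy, scipy, OpenCV 4.12 (cv2) and the standard library are available. Lean on these libraries where they do the work, as an engineer would, in place of code of your own. Each camera call takes 0.05 s, during which the arm holds its last target. There are 200 camera calls.

## Working session

There is one attempt and no reset: what is moved stays moved. The work goes in short steps, Python scripts to look and compute and a tool call to move; the robot and the scene stay as the last step left them, time stands still between calls to the robot, and variables do not carry over. Pictures are saved under pics/ and viewed, at most 10 in all, crops included, and the job is handed in when it is done.

Besides the shell and the picture viewer there is one more tool, called after "Call:" by a JSON object that holds its "fn" and its "kwargs". servo_tool: Moves the arm, as the interface text tells. Its arguments: {"type":"object","properties":{"steps":{"type":"array","items":{"type":"object","properties":{"delta_pos":{"type":"array","items":{"type":"number"}},"turn":{"type":"array","items":{"type":"number"}},"claw":{"type":"number"}}}}},"required":["steps"]}

```bash
mkdir -p pics
cat > h.py <<'E'
import numpy as np, cv2
from cell import bot
def cloud(p):
    z=p["z_map"];h,w=z.shape;f=h/2/np.tan(np.radians(p["vfov"])/2)
    v,u=np.mgrid[:h,:w];X=np.stack([(u-p["cx"])/f*z,(v-p["cy"])/f*z,z],-1)
    W=(X-np.array(p["t"]))@np.array(p["R"]); W[z<=0]=np.nan
    return W
E
python3 - <<'E'
from h import *
s=bot.observe();print({k:np.round(v,3) for k,v in s.items()})
for n in("top","scene"):
    p=bot.read_camera(n);cv2.imwrite(f"pics/{n}.png",p["color"][:,:,::-1]);W=cloud(p)
    for q in("comb","tray","plate","comb_tab"):
        for r in bot.trace(q,p)[:2]:
            X=W[r["region"]];X=X[~np.isnan(X[:,0])]
            print(n,q,round(r["score"],2),r["bbox"],np.round(np.median(X,0),3),np.round(np.percentile(X,[2,98],axis=0),3).tolist())
E
```

```text
{'t': np.float64(0.0), 'q': array([ 1.395,  0.359,  0.011, -0.   , -1.224, -0.288]), 'qd': array([-0.002,  0.001, -0.   ,  0.   , -0.001, -0.   ]), 'effort': array([-2.0000e-03, -5.8332e+01,  2.9342e+01,  6.9370e+00, -6.0000e-03,
       -0.0000e+00]), 'tcp_pos': array([0.302, 0.603, 0.23 ]), 'tcp_rot': array([ 3.056, -0.722, -0.   ]), 'wrist_force': array([-0.247,  0.113,  0.154]), 'torque': array([-0.002, -0.024,  0.017]), 'finger_force': np.float64(0.0), 'width': np.float64(0.085)}
top comb 0.84 [333.4, 197.0, 52.6, 18.0] [ 0.519 -0.218  0.036] [[0.5, -0.298, 0.003], [0.537, -0.144, 0.08]]
top comb 0.69 [180.7, 147.8, 71.3, 47.8] [0.621 0.216 0.014] [[0.557, 0.118, 0.001], [0.683, 0.31, 0.042]]
top tray 0.65 [182.8, 145.7, 66.8, 53.3] [0.621 0.214 0.014] [[0.554, 0.117, -0.001], [0.685, 0.312, 0.042]]
top plate 0.69 [158.8, 261.9, 65.1, 21.8] [0.322 0.242 0.023] [[0.283, 0.189, 0.0], [0.35, 0.364, 0.03]]
top plate 0.63 [326.7, 170.7, 59.5, 63.9] [ 0.533 -0.218  0.002] [[0.447, -0.305, -0.004], [0.629, -0.13, 0.008]]
top comb_tab 0.5 [334.5, 194.1, 54.8, 18.4] [ 0.519 -0.224  0.036] [[0.502, -0.298, 0.004], [0.539, -0.144, 0.08]]
scene comb 0.84 [178.1, 193.6, 60.4, 34.1] [ 0.525 -0.224  0.026] [[0.506, -0.299, -0.0], [0.543, -0.147, 0.076]]
scene tray 0.85 [309.9, 248.0, 87.0, 73.3] [0.621 0.215 0.02 ] [[0.551, 0.113, 0.001], [0.689, 0.307, 0.04]]
scene plate 0.83 [164.1, 194.8, 81.1, 58.7] [ 0.559 -0.21   0.   ] [[0.449, -0.308, -0.003], [0.632, -0.132, 0.005]]
scene comb_tab 0.96 [178.7, 197.9, 58.2, 24.8] [ 0.525 -0.222  0.026] [[0.501, -0.299, -0.001], [0.543, -0.147, 0.075]]
```

View pics/top.png

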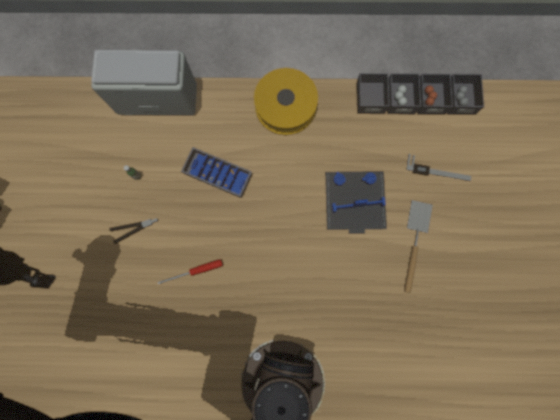

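View pics/scene.png

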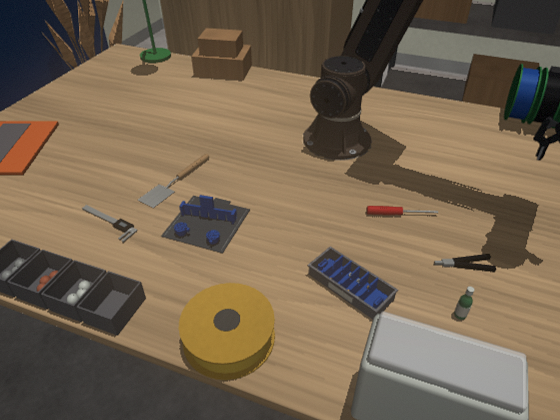

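```bash
cat >> h.py <<'E'
from scipy.spatial.transform import Rotation as Ro
def tool(a):
    a=np.radians(a);c,s=np.cos(a),np.sin(a);return np.array([[c,s,0],[s,-c,0],[0,0,-1]])
def plan(pos,a):
    "shift mm / turn deg in present tool axes to reach world pos with tool x at yaw a (deg), tool down"
    s=bot.observe();R=Ro.from_rotvec(s["tcp_rot"]).as_matrix()
    d=R.T@(np.array(pos)-s["tcp_pos"])*1e3;t=Ro.from_matrix(R.T@tool(a)).as_rotvec(degrees=True)
    print("d",np.round(d,2).tolist(),"turn",np.round(t,2).tolist(),"yaw now",np.degrees(np.arctan2(R[1,0],R[0,0])).round(2),"pos",np.round(s["tcp_pos"],4),"F",np.round(s["wrist_force"],1),"M",np.round(s["torque"],2),"w",s["width"],"t",s["t"])
E
python3 - <<'E'
from h import *
plan([.621,.215,.26],-112)
p=bot.read_camera("wrist");s=bot.observe();R=Ro.from_rotvec(s["tcp_rot"]).as_matrix()
C=-np.array(p["R"]).T@p["t"];print(p["vfov"],R.T@(C-s["tcp_pos"]),np.array(p["R"])@R)
E
```

```text
d [459.19, 204.87, -28.72] turn [0.0, -0.0, 85.43] yaw now -26.57 pos [0.302  0.6036 0.2313] F [ 1.1  0.5 -0.7] M [ 0.04  0.07 -0.  ] w 0.0856921981092708 t 0.5
65.70646984690485 [ 0.07684243 -0.00025473 -0.14368812] [[-2.66049052e-04  9.99999723e-01 -6.95044551e-04]
 [-9.53071335e-01 -4.63985438e-04 -3.02745462e-01]
 [-3.02745701e-01  5.81881895e-04  9.53071195e-01]]
```

Call:
{"fn": "servo_tool", "kwargs": {"steps": [{"delta_pos": [460,205,31],"turn": [0,0,85.4],"claw": -1},{"delta_pos": [460,205,31],"turn": [0,0,85.4],"claw": -1},{"delta_pos": [460,205,31],"turn": [0,0,85.4],"claw": -1},{"delta_pos": [460,205,31],"turn": [0,0,85.4],"claw": -1},{"delta_pos": [460,205,31],"turn": [0,0,85.4],"claw": -1},{"delta_pos": [460,205,31],"turn": [0,0,85.4],"claw": -1},{"delta_pos": [460,205,31],"turn": [0,0,85.4],"claw": -1},{"delta_pos": [460,205,31],"turn": [0,0,85.4],"claw": -1},{"delta_pos": [460,205,31],"turn": [0,0,85.4],"claw": -1},{"delta_pos": [460,205,31],"turn": [0,0,85.4],"claw": -1},{"delta_pos": [460,205,31],"turn": [0,0,85.4],"claw": -1},{"delta_pos": [460,205,31],"turn": [0,0,85.4],"claw": -1},{"delta_pos": [460,205,31],"turn": [0,0,85.4],"claw": -1}]}}

```text
t: 2.17
tcp_pos: [0.6212, 0.2155, 0.2006]
tcp_rot: [-1.759, 2.602, 0.0]
wrist_force: [-0.1, -0.3, -0.7]
width: 0.0855
finger_force: 0.0
```

```bash
cat >> h.py <<'E'
def wcloud(p):
    z=p["z_map"];h,w=z.shape;f=h/2/np.tan(np.radians(p["vfov"])/2)
    v,u=np.mgrid[:h,:w];x=u-p["cx"];y=v-p["cy"];r=np.hypot(x,y)+1e-9;k=np.tan(r/f)/r
    X=np.stack([x*k*z,y*k*z,z],-1);W=(X-np.array(p["t"]))@np.array(p["R"]);W[z<=0]=np.nan
    return W
E
python3 - <<'E'
from h import *
plan([.621,.215,.20],-112); print(np.round(bot.observe()["q"],2))
p=bot.read_camera("wrist");cv2.imwrite("pics/w1.png",p["color"][:,:,::-1]);W=wcloud(p)
np.savez("w1.npz",W=W,c=p["color"])
for r in bot.trace("tray",p)[:2]:
    X=W[r["region"]];X=X[~np.isnan(X[:,0])];print(r["score"],r["bbox"],np.round(np.percentile(X,[2,50,98],axis=0),3).tolist())
    Y=X[(X[:,2]>.03)&(X[:,2]<.05)]
    print(cv2.minAreaRect((Y[:,:2]*1e3).astype(np.float32)),len(Y))
E
```

```text
d [0.56, 0.03, 0.6] turn [-0.01, 0.02, 0.12] yaw now -111.88 pos [0.6212 0.2155 0.2006] F [-0.1 -0.3 -0.7] M [ 0.03  0.06 -0.03] w 0.08551832043777627 t 2.175
[ 0.63  0.35 -0.07 -0.   -1.15 -1.01]
0.7 [232.7, 79.2, 95.8, 197.7] [[0.551, 0.116, 0.004], [0.616, 0.206, 0.013], [0.682, 0.309, 0.042]]
((617.2507934570312, 211.34393310546875), (202.63714599609375, 87.84854125976562), 67.4696273803711) 5534
```

View pics/w1.png

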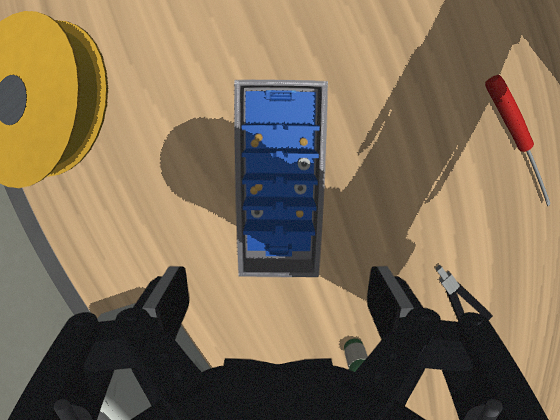

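```bash
cat > tr.py <<'E'
from h import *
d=np.load("w1.npz");W=d["W"];c=d["c"].astype(float);P=W.reshape(-1,3);ok=~np.isnan(P[:,0]);P=P[ok];C=c.reshape(-1,3)[ok]
m=(np.hypot(P[:,0]-.617,P[:,1]-.212)<.12);P=P[m];C=C[m]
blue=C[:,2]-C[:,0]>25
rim=P[(P[:,2]>.031)&(P[:,2]<.040)&~blue]
r=cv2.minAreaRect((rim[:,:2]*1e3).astype(np.float32));print(r,len(rim))
for A in [67.0,67.5,68.0,68.5,69]:
    u=np.array([np.cos(np.radians(A)),np.sin(np.radians(A))]);n=np.array([u[1],-u[0]])
    a=rim[:,:2]@u*1e3;b=rim[:,:2]@n*1e3;print(A,np.percentile(a,[.5,99.5]).round(1),np.percentile(b,[.5,99.5]).round(1),np.ptp(np.percentile(b,[1,99])).round(2))
A=r[2] if r[2]<80 else r[2]-0
u=np.array([np.cos(np.radians(A)),np.sin(np.radians(A))]);n=np.array([u[1],-u[0]]);O=np.array(r[0])/1e3
y=(P[:,:2]-O)@u*1e3;x=(P[:,:2]-O)@n*1e3;z=P[:,2]*1e3
hi=(z>38.5)&(abs(x)<33)
h,e=np.histogram(y[hi],np.arange(-90,90,1));print("walls",[(int(k),int(v)) for k,v in zip(e,h) if v>3])
for k in range(-90,90,20):
    pass
img=np.zeros((420,180,3),np.float32)
# rectified height map, 2 px/mm
H=np.zeros((420,180));Im=np.zeros((420,180,3),np.uint8)
o=np.argsort(z);iy=np.round(210-2*y[o]).astype(int);ix=np.round(90+2*x[o]).astype(int);g=(iy>0)&(iy<419)&(ix>0)&(ix<179)
for dy in(0,1):
  for dx in(0,1):
    H[iy[g]-dy,ix[g]-dx]=z[o][g];Im[iy[g]-dy,ix[g]-dx]=C[o][g]
V=np.hstack([Im[:,:,::-1],cv2.applyColorMap(np.clip(H*5.5,0,255).astype(np.uint8),cv2.COLORMAP_JET)])
cv2.imwrite("pics/rect.png",cv2.resize(V,None,fx=1.42,fy=1.42))
E
python3 tr.py
```

```text
((617.2601318359375, 211.29312133789062), (202.66033935546875, 87.96251678466797), 67.55348205566406) 3445
67.0 [334.8 536.5] [441.5 529.4] 87.5
67.5 [330.6 532.2] [445.6 532.9] 87.02
68.0 [326.5 527.9] [449. 537.] 87.48
68.5 [322.1 523.6] [452.  541.2] 88.3
69 [317.5 519.5] [455.1 545.4] 89.5
walls [(-59, 12), (-58, 60), (-57, 65), (-56, 61), (-55, 62), (-54, 27), (-32, 66), (-31, 65), (-30, 61), (-29, 61), (-28, 31), (-16, 106), (-15, 1344), (-14, 1961), (-13, 1100), (-12, 2796), (-11, 1041), (-10, 141), (-9, 93), (-8, 63), (-7, 870), (-6, 3919), (-5, 2274), (-4, 347), (-3, 58), (19, 43), (20, 74), (21, 54), (22, 56), (23, 50), (24, 5), (45, 31), (46, 83), (47, 57), (48, 44), (49, 51), (50, 6)]
```

View pics/rect.png

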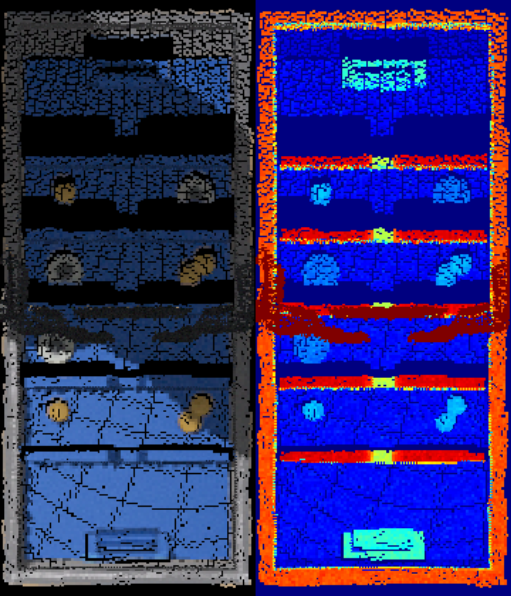

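```bash
cat >> tr.py <<'E'
print("---")
for y0 in(-56.3,-30,21.7,47.8):
    k=(abs(y-y0)<4)&(z>39)&(z<43)&(abs(x)>6)&(abs(x)<32);f=np.polyfit(x[k],y[k],1)
    w=(abs(y-y0)<2.5)&(z>22)&(z<30)&(abs(x)<8)
    l=x[k&(x<0)].max();rr=x[k&(x>0)].min()
    print(y0,"tilt deg",np.degrees(np.arctan(f[0])).round(2),"y@0",f[1].round(2),"web x",np.mean(x[w]).round(2),w.sum(),"slot edges",l.round(2),rr.round(2), z[k].mean().round(1),z[w].mean().round(1))
plan([.522,-.221,.20],-82)
E
python3 tr.py | sed -n '/---/,$p'
```

```text
---
-56.3 tilt deg 0.47 y@0 -55.97 web x -0.21 42 slot edges -6.54 6.36 41.8 25.9
-30 tilt deg 0.28 y@0 -29.8 web x 0.0 40 slot edges -6.02 6.15 41.8 26.6
21.7 tilt deg -0.16 y@0 21.55 web x -0.04 47 slot edges -6.78 6.81 41.7 25.9
47.8 tilt deg 0.21 y@0 47.56 web x -0.12 53 slot edges -6.28 6.73 41.5 25.8
d [441.73, -70.55, 0.41] turn [-0.01, 0.01, -29.91] yaw now -111.91 pos [0.6214 0.2151 0.2005] F [-0.4  0.2  0.4] M [-0.05  0.09  0.  ] w 0.08535457996813198 t 2.275
```

Call:
{"fn": "servo_tool", "kwargs": {"steps": [{"delta_pos": [442,-71,0],"turn": [0,0,-29.9],"claw": -1},{"delta_pos": [442,-71,0],"turn": [0,0,-29.9],"claw": -1},{"delta_pos": [442,-71,0],"turn": [0,0,-29.9],"claw": -1},{"delta_pos": [442,-71,0],"turn": [0,0,-29.9],"claw": -1},{"delta_pos": [442,-71,0],"turn": [0,0,-29.9],"claw": -1},{"delta_pos": [442,-71,0],"turn": [0,0,-29.9],"claw": -1},{"delta_pos": [442,-71,0],"turn": [0,0,-29.9],"claw": -1},{"delta_pos": [442,-71,0],"turn": [0,0,-29.9],"claw": -1},{"delta_pos": [442,-71,0],"turn": [0,0,-29.9],"claw": -1},{"delta_pos": [442,-71,0],"turn": [0,0,-29.9],"claw": -1},{"delta_pos": [442,-71,0],"turn": [0,0,-29.9],"claw": -1},{"delta_pos": [442,-71,0],"turn": [0,0,-29.9],"claw": -1}]}}

```text
t: 3.78
tcp_pos: [0.5225, -0.221, 0.2003]
tcp_rot: [-2.371, 2.061, -0.0]
wrist_force: [-0.4, 0.2, 0.2]
width: 0.0852
finger_force: 0.0
```

```bash
cat > cb.py <<'E'
from h import *
import sys
plan([.522,-.221,.20],-82); print(np.round(bot.observe()["q"],2))
p=bot.read_camera("wrist");cv2.imwrite(f"pics/{sys.argv[1]}.png",p["color"][:,:,::-1]);W=wcloud(p);np.savez(sys.argv[1]+".npz",W=W,c=p["color"])
for r in bot.trace("comb",p)[:1]:
    X=W[r["region"]]*1e3;X=X[~np.isnan(X[:,0])];print(r["score"],r["bbox"],np.percentile(X,[2,50,98],axis=0).round(1).tolist())
    Y=X[(X[:,2]>35)&(X[:,2]<42)];rr=cv2.minAreaRect(Y[:,:2].astype(np.float32));print("strip top",rr,len(Y))
    T=X[X[:,2]>75];t=cv2.minAreaRect(T[:,:2].astype(np.float32));print("tab top",t,len(T),T.mean(0))
    m=Y[:,:2].mean(0);vv=np.linalg.svd(Y[:,:2]-m,full_matrices=False)[2][0];print("axis deg",np.degrees(np.arctan2(vv[1],vv[0])))
E
python3 cb.py w2
```

```text
d [-0.06, 0.48, 0.34] turn [-0.01, -0.0, 0.01] yaw now -81.99 pos [ 0.5225 -0.221   0.2003] F [-0.4  0.2  0.2] M [-0.01  0.01 -0.  ] w 0.08522629976255111 t 3.775
[-0.06  0.21 -0.27 -0.   -1.09  0.2 ]
0.65 [270.2, 106.5, 24.0, 155.2] [[499.9, -301.4, 7.3], [520.5, -227.6, 39.5], [538.1, -147.4, 80.5]]
strip top ((519.8969116210938, -223.9910888671875), (23.06196403503418, 158.02774047851562), 7.920537948608398) 895
tab top ((520.1192016601562, -224.60140991210938), (9.372870445251465, 36.120906829833984), 7.861021995544434) 469 [ 520.45158586 -225.52178435   78.93669388]
axis deg -82.09830045173469
```

View pics/w2.png

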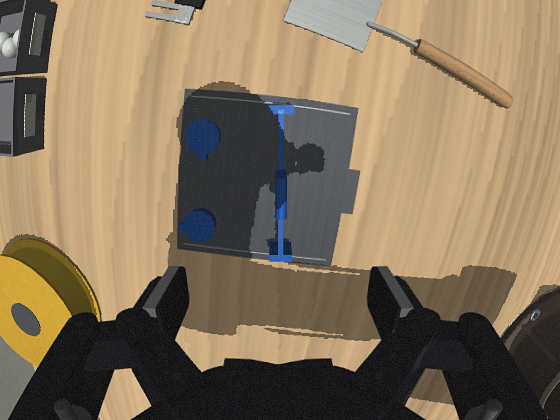

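Call:
{"fn": "servo_tool", "kwargs": {"steps": [{"delta_pos": [2.9,2.9,60],"turn": [0,0,0.1],"claw": -1},{"delta_pos": [2.9,2.9,110],"turn": [0,0,0.1],"claw": -1},{"delta_pos": [2.9,2.9,153.3],"turn": [0,0,0.1],"claw": -1},{"delta_pos": [2.9,2.9,153.3],"turn": [0,0,0.1],"claw": -1},{"delta_pos": [2.9,2.9,153.3],"turn": [0,0,0.1],"claw": -1},{"delta_pos": [2.9,2.9,153.3],"turn": [0,0,0.1],"claw": -1}]}}

```text
t: 4.62
tcp_pos: [0.5212, -0.2253, 0.0492]
tcp_rot: [-2.367, 2.063, -0.005]
wrist_force: [0.2, -0.1, -0.3]
width: 0.0851
finger_force: 0.0
```

Run:
```python
from h import *
plan([.520,-.2243,.047],-82.1)
p=bot.read_camera("wrist");W=wcloud(p)
for r in bot.trace("comb",p)[:1]:
    X=W[r["region"]]*1e3;X=X[~np.isnan(X[:,0])]
    T=X[(X[:,2]>75)&(X[:,2]<90)];print("tab",cv2.minAreaRect(T[:,:2].astype(np.float32)),len(T))
    T=X[(X[:,2]>35)&(X[:,2]<42)];print("strip",cv2.minAreaRect(T[:,:2].astype(np.float32)),len(T))
```

```text
d [-1.18, 1.04, 2.17] turn [-0.2, -0.06, -0.05] yaw now -82.15 pos [ 0.5212 -0.2253  0.0492] F [ 0.2 -0.1 -0.3] M [-0.01 -0.03 -0.04] w 0.08509847574890202 t 4.625
tab ((520.1766967773438, -224.4283447265625), (10.196160316467285, 36.974159240722656), 7.586280345916748) 1742
strip ((520.2650756835938, -226.36624145507812), (24.511919021606445, 152.98028564453125), 7.895103931427002) 2380
```

Call:
{"fn": "servo_tool", "kwargs": {"steps": [{"delta_pos": [0,0,0],"turn": [0,0,0],"claw": -1},{"delta_pos": [0,0,0],"turn": [0,0,0],"claw": 0},{"delta_pos": [0,0,0],"turn": [0,0,0],"claw": 0.4},{"delta_pos": [0,0,0],"turn": [0,0,0],"claw": 1},{"delta_pos": [0,0,0],"turn": [0,0,0],"claw": 1},{"delta_pos": [0,0,0],"turn": [0,0,0],"claw": 1},{"delta_pos": [0,0,0],"turn": [0,0,0],"claw": 1},{"delta_pos": [0,0,0],"turn": [0,0,0],"claw": 1},{"delta_pos": [0,0,0],"turn": [0,0,0],"claw": 1},{"delta_pos": [0,0,0],"turn": [0,0,0],"claw": 1}]}}

```text
t: 5.98
tcp_pos: [0.5196, -0.2252, 0.047]
tcp_rot: [2.368, -2.065, -0.0]
wrist_force: [-0.3, -0.1, -0.0]
width: 0.009
finger_force: 60.5
```

Run:
```python
from h import *
plan([.520,-.2243,.047],-82.1)
```

```text
d [-0.83, -0.47, -0.0] turn [0.0, 0.0, -0.07] yaw now -82.17 pos [ 0.5196 -0.2252  0.047 ] F [-0.3 -0.1 -0. ] M [-0.01 -0.04 -0.  ] w 0.009015888459846926 t 5.975
```

Call:
{"fn": "servo_tool", "kwargs": {"steps": [{"delta_pos": [0,0,-4],"turn": [0,0,0],"claw": 1},{"delta_pos": [0,0,-12],"turn": [0,0,0],"claw": 1},{"delta_pos": [0,0,-40],"turn": [0,0,0],"claw": 1},{"delta_pos": [0,0,-80],"turn": [0,0,0],"claw": 1},{"delta_pos": [0,0,-113],"turn": [0,0,0],"claw": 1},{"delta_pos": [0,0,-113],"turn": [0,0,0],"claw": 1},{"delta_pos": [0,0,-113],"turn": [0,0,0],"claw": 1},{"delta_pos": [0,0,-113],"turn": [0,0,0],"claw": 1}]}}

```text
t: 6.98
tcp_pos: [0.519, -0.2251, 0.1591]
tcp_rot: [2.367, -2.064, -0.002]
wrist_force: [-0.3, -0.9, -0.2]
width: 0.0091
finger_force: 60.7
```

```bash
cat > held.py <<'E'
from h import *
import sys
plan([.6156,.2075,.160],-112.4)
s=bot.observe();R=Ro.from_rotvec(s["tcp_rot"]).as_matrix()
p=bot.read_camera("wrist");cv2.imwrite(f"pics/{sys.argv[1]}.png",p["color"][:,:,::-1]);W=wcloud(p)
for r in bot.trace("comb",p)[:1]:
    X=W[r["region"]];X=X[~np.isnan(X[:,0])];X=(X-s["tcp_pos"])@R*1e3  # tool frame mm
    print(r["score"],r["bbox"],np.percentile(X,[1,50,99],axis=0).round(1).tolist())
    for lo,hi in((-36,-28),(3,13)):
        T=X[(X[:,2]>lo)&(X[:,2]<hi)&(abs(X[:,1])<16)]
        if len(T)>20: print(lo,cv2.minAreaRect(T[:,:2].astype(np.float32)),len(T),T.mean(0).round(1),np.percentile(T[:,0],[1,99]))
E
python3 held.py w3
```

```text
d [-415.43, -154.55, -0.95] turn [0.1, 0.01, 30.22] yaw now -82.18 pos [ 0.519  -0.2251  0.1591] F [-0.3 -0.9 -0.2] M [ 0.04  0.02 -0.05] w 0.00906843645009636 t 6.975
0.94 [253.3, 110.7, 49.3, 252.4] [[-72.7, -10.6, -33.9], [16.8, 0.4, 6.9], [77.4, 11.0, 155.5]]
-36 ((-0.8577480316162109, 0.34271907806396484), (10.02175235748291, 37.65068435668945), 89.49394989013672) 1689 [  1.7   0.3 -32.2] [-18.50627585  17.18937237]
3 ((2.362548828125, -0.15012073516845703), (151.0217742919922, 23.69668960571289), 0.296985000371933) 2345 [40.4  0.2  7.9] [-72.54540594  77.75952328]
```

View pics/w3.png

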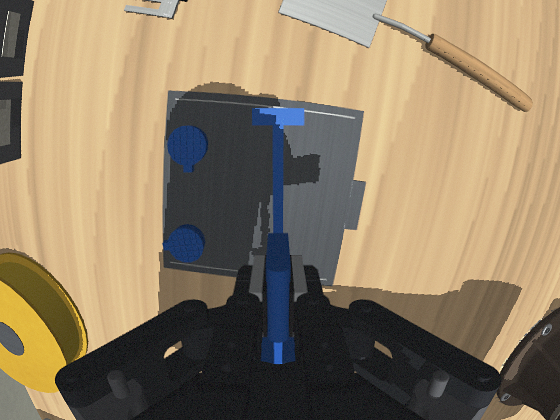

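Call:
{"fn": "servo_tool", "kwargs": {"steps": [{"delta_pos": [-60,-22,0],"turn": [0,0,5],"claw": 1},{"delta_pos": [-414.6,-154.8,0],"turn": [0,0,30.2],"claw": 1},{"delta_pos": [-414.6,-154.8,0],"turn": [0,0,30.2],"claw": 1},{"delta_pos": [-414.6,-154.8,0],"turn": [0,0,30.2],"claw": 1},{"delta_pos": [-414.6,-154.8,0],"turn": [0,0,30.2],"claw": 1},{"delta_pos": [-414.6,-154.8,0],"turn": [0,0,30.2],"claw": 1},{"delta_pos": [-414.6,-154.8,0],"turn": [0,0,30.2],"claw": 1},{"delta_pos": [-414.6,-154.8,0],"turn": [0,0,30.2],"claw": 1},{"delta_pos": [-414.6,-154.8,0],"turn": [0,0,30.2],"claw": 1},{"delta_pos": [-414.6,-154.8,0],"turn": [0,0,30.2],"claw": 1},{"delta_pos": [-414.6,-154.8,0],"turn": [0,0,30.2],"claw": 1},{"delta_pos": [-414.6,-154.8,0],"turn": [0,0,30.2],"claw": 1},{"delta_pos": [-414.6,-154.8,0],"turn": [0,0,30.2],"claw": 1}]}}

```text
t: 8.7
tcp_pos: [0.6166, 0.2061, 0.1603]
tcp_rot: [-1.747, 2.611, 0.0]
wrist_force: [-0.0, 0.8, -0.0]
width: 0.0091
finger_force: 60.7
```

Run:
```python
from h import *
for i in range(4):
    bot.read_camera("wrist"); plan([.61554,.20658,.100],-112.4)
```

```text
d [0.11, 1.13, 60.23] turn [-0.01, 0.02, -0.0] yaw now -112.4 pos [0.6166 0.2062 0.1602] F [-0.1 -0.2 -1.1] M [-0.01  0.03  0.03] w 0.00927480301438517 t 8.75
d [0.21, 1.07, 60.17] turn [-0.01, 0.01, 0.0] yaw now -112.4 pos [0.6166 0.2064 0.1602] F [ 0.7  0.2 -0.9] M [-0.04  0.02  0.  ] w 0.00925681039060857 t 8.8
d [0.3, 1.0, 60.11] turn [-0.0, 0.01, 0.01] yaw now -112.39 pos [0.6166 0.2065 0.1601] F [0.4 0.2 0.3] M [0.01 0.03 0.03] w 0.00925479785042645 t 8.85
d [0.36, 0.98, 60.08] turn [-0.0, 0.01, 0.02] yaw now -112.38 pos [0.6166 0.2065 0.1601] F [-0.8 -0.1 -0.2] M [-0.03  0.01 -0.01] w 0.009089475739403713 t 8.9
```

Call:
{"fn": "servo_tool", "kwargs": {"steps": [{"delta_pos": [0.4,1.0,30],"turn": [0,0,0],"claw": 1},{"delta_pos": [0.4,1.0,60],"turn": [0,0,0],"claw": 1},{"delta_pos": [0.4,1.0,70],"turn": [0,0,0],"claw": 1},{"delta_pos": [0.4,1.0,75],"turn": [0,0,0],"claw": 1},{"delta_pos": [0.4,1.0,80],"turn": [0,0,0],"claw": 1},{"delta_pos": [0.4,1.0,84],"turn": [0,0,0],"claw": 1},{"delta_pos": [0.4,1.0,87],"turn": [0,0,0],"claw": 1},{"delta_pos": [0.4,1.0,87],"turn": [0,0,0],"claw": 1},{"delta_pos": [0.4,1.0,87],"turn": [0,0,0],"claw": 1}]}}

```text
t: 10.02
tcp_pos: [0.6156, 0.2067, 0.0732]
tcp_rot: [-1.748, 2.61, -0.0]
wrist_force: [0.0, -0.4, -0.4]
width: 0.0091
finger_force: 60.7
```

Run:
```python
from h import *
bot.read_camera("wrist"); plan([.61554,.20658,.068],-112.4)
```

```text
d [0.14, 0.01, 5.22] turn [-0.01, 0.02, 0.03] yaw now -112.37 pos [0.6156 0.2067 0.0732] F [ 0.8 -1.3  0.7] M [ 0.01  0.03 -0.01] w 0.00925422061086723 t 10.075
```

Call:
{"fn": "servo_tool", "kwargs": {"steps": [{"delta_pos": [0,0,1.5],"turn": [0,0,0],"claw": 1},{"delta_pos": [0,0,3],"turn": [0,0,0],"claw": 1},{"delta_pos": [0,0,4.5],"turn": [0,0,0],"claw": 1},{"delta_pos": [0,0,4.5],"turn": [0,0,0],"claw": 1},{"delta_pos": [0,0,4.5],"turn": [0,0,0],"claw": 1}]}}

```text
t: 10.7
tcp_pos: [0.6155, 0.2066, 0.0685]
tcp_rot: [1.748, -2.61, 0.0]
wrist_force: [0.4, -0.3, -0.4]
width: 0.009
finger_force: 60.7
```

Run:
```python
from h import *
bot.read_camera("wrist"); plan([.61554,.20658,.065],-112.4)
```

```text
d [0.03, -0.07, 3.51] turn [-0.0, -0.0, 0.03] yaw now -112.37 pos [0.6155 0.2066 0.0685] F [ 0.3 -0.9 -0.9] M [0.05 0.03 0.06] w 0.008825264702341283 t 10.75
```

Call:
{"fn": "servo_tool", "kwargs": {"steps": [{"delta_pos": [0,0,1],"turn": [0,0,0],"claw": 1},{"delta_pos": [0,0,2],"turn": [0,0,0],"claw": 1},{"delta_pos": [0,0,3],"turn": [0,0,0],"claw": 1},{"delta_pos": [0,0,4],"turn": [0,0,0],"claw": 1},{"delta_pos": [0,0,4],"turn": [0,0,0],"claw": 1},{"delta_pos": [0,0,4],"turn": [0,0,0],"claw": 1}]}}

```text
t: 11.5
tcp_pos: [0.6155, 0.2066, 0.0645]
tcp_rot: [1.748, -2.61, 0.0]
wrist_force: [0.0, 0.4, -0.8]
width: 0.0092
finger_force: 60.7
```

Run:
```python
from h import *
for i in range(3): bot.read_camera("wrist"); plan([.61554,.20658,.063],-112.4)
```

```text
d [0.05, -0.04, 1.56] turn [-0.0, 0.0, 0.03] yaw now -112.37 pos [0.6155 0.2066 0.0646] F [-0.4  0.3 -0.9] M [0.02 0.02 0.01] w 0.009505238662782139 t 11.55
d [0.06, -0.08, 1.54] turn [-0.0, 0.0, 0.03] yaw now -112.37 pos [0.6155 0.2067 0.0645] F [ 0.  -0.9 -0.3] M [0.03 0.03 0.  ] w 0.00882973404693293 t 11.6
d [0.04, -0.07, 1.55] turn [-0.0, 0.0, 0.02] yaw now -112.38 pos [0.6155 0.2066 0.0646] F [ 0.7  0.5 -0.5] M [-0.03  0.01 -0.  ] w 0.00887855870378716 t 11.65
```

Call:
{"fn": "servo_tool", "kwargs": {"steps": [{"delta_pos": [0,0,1],"turn": [0,0,0],"claw": 1},{"delta_pos": [0,0,2],"turn": [0,0,0],"claw": 1},{"delta_pos": [0,0,3],"turn": [0,0,0],"claw": 1},{"delta_pos": [0,0,4],"turn": [0,0,0],"claw": 1},{"delta_pos": [0,0,5],"turn": [0,0,0],"claw": 1},{"delta_pos": [0,0,5],"turn": [0,0,0],"claw": 1},{"delta_pos": [0,0,5],"turn": [0,0,0],"claw": 1}]}}

```text
t: 12.52
tcp_pos: [0.6155, 0.2066, 0.0595]
tcp_rot: [-1.748, 2.61, -0.0]
wrist_force: [0.7, -0.6, 0.5]
width: 0.0093
finger_force: 60.7
```

Run:
```python
from h import *
for i in range(3): bot.read_camera("wrist"); plan([.61554,.20658,.050],-112.4)
```

```text
d [0.06, -0.07, 9.52] turn [-0.0, 0.0, 0.03] yaw now -112.37 pos [0.6155 0.2067 0.0595] F [ 0.1  0.4 -0.4] M [-0.04 -0.01  0.04] w 0.009149773446215075 t 12.575
d [0.05, -0.05, 9.54] turn [-0.0, 0.0, 0.02] yaw now -112.38 pos [0.6155 0.2066 0.0595] F [ 0.2  0.  -0.3] M [-0.02 -0.04 -0.03] w 0.009146866838115044 t 12.625
d [0.01, -0.08, 9.53] turn [0.0, -0.0, 0.02] yaw now -112.38 pos [0.6155 0.2066 0.0595] F [-0.  -0.1 -1. ] M [ 0.05  0.01 -0.02] w 0.009187382945734492 t 12.675
```

Call:
{"fn": "servo_tool", "kwargs": {"steps": [{"delta_pos": [0,0,1],"turn": [0,0,0],"claw": 1},{"delta_pos": [0,0,2],"turn": [0,0,0],"claw": 1},{"delta_pos": [0,0,3],"turn": [0,0,0],"claw": 1},{"delta_pos": [0,0,4],"turn": [0,0,0],"claw": 1},{"delta_pos": [0,0,4],"turn": [0,0,0],"claw": 1},{"delta_pos": [0,0,4],"turn": [0,0,0],"claw": 1}]}}

```text
t: 13.42
tcp_pos: [0.6159, 0.207, 0.0558]
tcp_rot: [-1.748, 2.609, -0.0]
wrist_force: [1.4, 1.3, 2.1]
width: 0.0095
finger_force: 61.0
```

Run:
```python
from h import *
for i in range(3): bot.read_camera("wrist"); plan([.61554,.20658,.050],-112.4)
```

```text
d [0.49, 0.14, 5.75] turn [-0.03, 0.04, 0.04] yaw now -112.36 pos [0.6159 0.207  0.0558] F [1.  1.3 1.5] M [ 0.67 -0.4   0.04] w 0.008767326140168254 t 13.475
d [0.47, 0.13, 5.76] turn [-0.03, 0.04, 0.04] yaw now -112.36 pos [0.6158 0.207  0.0558] F [1.7 1.8 2.5] M [ 0.62 -0.45  0.01] w 0.009195514142143448 t 13.525
d [0.45, 0.16, 5.78] turn [-0.03, 0.04, 0.04] yaw now -112.36 pos [0.6159 0.2069 0.0558] F [1.  2.4 2. ] M [ 0.7  -0.47  0.08] w 0.008906772878984531 t 13.575
```

Call:
{"fn": "servo_tool", "kwargs": {"steps": [{"delta_pos": [-0.5,0,0],"turn": [0,0,0],"claw": 1},{"delta_pos": [-0.5,0,1],"turn": [0,0,0],"claw": 1},{"delta_pos": [-0.5,0,2],"turn": [0,0,0],"claw": 1},{"delta_pos": [-0.5,0,3],"turn": [0,0,0],"claw": 1},{"delta_pos": [-0.5,0,3],"turn": [0,0,0],"claw": 1},{"delta_pos": [-0.5,0,3],"turn": [0,0,0],"claw": 1}]}}

```text
t: 14.32
tcp_pos: [0.6155, 0.2069, 0.052]
tcp_rot: [1.748, -2.61, -0.0]
wrist_force: [1.3, 0.7, -1.5]
width: 0.0091
finger_force: 60.6
```

Run:
```python
from h import *
for i in range(3): bot.read_camera("wrist"); plan([.61574,.207,.050],-112.4)
```

```text
d [-0.14, -0.25, 2.07] turn [0.02, -0.02, 0.02] yaw now -112.38 pos [0.6155 0.207  0.0521] F [ 1.9  0.8 -0.4] M [ 0.28 -0.84  0.02] w 0.008719728585376004 t 14.375
d [-0.14, -0.25, 2.08] turn [0.02, -0.03, 0.02] yaw now -112.38 pos [0.6155 0.207  0.0521] F [ 2.   0.5 -2. ] M [ 0.32 -0.78 -0.  ] w 0.009441890809872034 t 14.425
d [-0.13, -0.21, 2.1] turn [0.02, -0.03, 0.02] yaw now -112.38 pos [0.6155 0.207  0.0521] F [ 1.8  0.9 -1.7] M [ 0.28 -0.78  0.02] w 0.008838186885453275 t 14.475
```

Call:
{"fn": "servo_tool", "kwargs": {"steps": [{"delta_pos": [0,0,1],"turn": [0,0,0],"claw": 1},{"delta_pos": [0,0,2],"turn": [0,0,0],"claw": 1},{"delta_pos": [0,0,2.4],"turn": [0,0,0],"claw": 1},{"delta_pos": [0,0,2.4],"turn": [0,0,0],"claw": 1},{"delta_pos": [0,0,2.4],"turn": [0,0,0],"claw": 1}]}}

```text
t: 15.1
tcp_pos: [0.6155, 0.207, 0.05]
tcp_rot: [1.748, -2.61, -0.0]
wrist_force: [-0.0, 0.7, -0.7]
width: 0.0091
finger_force: 60.7
```

Run:
```python
from h import *
for i in range(3): bot.read_camera("wrist"); plan([.61574,.207,.050],-112.4)
```

```text
d [-0.03, -0.15, 0.09] turn [0.01, -0.01, 0.02] yaw now -112.38 pos [0.6156 0.207  0.0501] F [ 0.3  0.1 -0.2] M [ 0.01  0.05 -0.04] w 0.009225807256484227 t 15.15
d [-0.02, -0.15, 0.08] turn [0.0, -0.01, 0.02] yaw now -112.38 pos [0.6156 0.207  0.0501] F [ 1.2  0.6 -1.5] M [ 0.05 -0.03  0.04] w 0.008994256689105189 t 15.2
d [0.02, -0.11, 0.08] turn [0.0, -0.0, 0.02] yaw now -112.38 pos [0.6156 0.2071 0.0501] F [ 0.1 -1.2 -0.7] M [-0.02  0.02 -0.02] w 0.009230063900635185 t 15.25
```

Call:
{"fn": "servo_tool", "kwargs": {"steps": [{"delta_pos": [0,0,0.5],"turn": [0,0,0],"claw": 1},{"delta_pos": [0,0,0.8],"turn": [0,0,0],"claw": 1},{"delta_pos": [0,0,0.8],"turn": [0,0,0],"claw": 1},{"delta_pos": [0,0,0.8],"turn": [0,0,0],"claw": 1}]}}

```text
t: 15.75
tcp_pos: [0.6158, 0.2071, 0.0499]
tcp_rot: [-1.748, 2.61, -0.0]
wrist_force: [-1.0, 0.2, 4.9]
width: 0.0088
finger_force: 61.7
```

Run:
```python
from h import *
for i in range(2): bot.read_camera("wrist"); plan([.61574,.207,.050],-112.4)
```

```text
d [0.05, -0.01, -0.13] turn [-0.02, 0.01, 0.03] yaw now -112.37 pos [0.6158 0.207  0.0499] F [-2.1 -0.8  5.8] M [-0.19  0.76 -0.01] w 0.009021769696959583 t 15.8
d [0.1, -0.04, -0.15] turn [-0.02, 0.01, 0.04] yaw now -112.36 pos [0.6157 0.2071 0.0499] F [-2.2 -1.8  5. ] M [-0.27  0.76  0.02] w 0.009136976131208651 t 15.85
```

Call:
{"fn": "servo_tool", "kwargs": {"steps": [{"delta_pos": [0,0,0.7],"turn": [0,0,0],"claw": 1},{"delta_pos": [0,0,0.7],"turn": [0,0,0],"claw": 1},{"delta_pos": [0,0,0.7],"turn": [0,0,0],"claw": 1},{"delta_pos": [0,0,-0.6],"turn": [0,0,0],"claw": 1},{"delta_pos": [0,0,-0.6],"turn": [0,0,0],"claw": 0},{"delta_pos": [0,0,-0.6],"turn": [0,0,0],"claw": 0},{"delta_pos": [0,0,-0.6],"turn": [0,0,0],"claw": -0.5},{"delta_pos": [0,0,-0.6],"turn": [0,0,0],"claw": -0.5},{"delta_pos": [0,0,-30],"turn": [0,0,0],"claw": -1},{"delta_pos": [0,0,-80],"turn": [0,0,0],"claw": -1},{"delta_pos": [0,0,-130],"turn": [0,0,0],"claw": -1},{"delta_pos": [0,0,-150],"turn": [0,0,0],"claw": -1},{"delta_pos": [0,0,-150],"turn": [0,0,0],"claw": -1},{"delta_pos": [0,0,-150],"turn": [0,0,0],"claw": -1}]}}

```text
t: 17.6
tcp_pos: [0.6151, 0.2069, 0.1982]
tcp_rot: [1.747, -2.609, -0.001]
wrist_force: [0.9, 0.1, -0.4]
width: 0.0857
finger_force: 0.0
```

Run:
```python
from h import *
plan([.6157,.207,.2],-112.4)
p=bot.read_camera("wrist");W=wcloud(p);cv2.imwrite("pics/w4.png",cv2.resize(p["color"][60:300,180:400,::-1],None,fx=2.4,fy=2.4))
P=W.reshape(-1,3);P=P[~np.isnan(P[:,0])]
u=np.array([np.cos(np.radians(67.6)),np.sin(np.radians(67.6))]);n=np.array([u[1],-u[0]])
q=P[:,:2]-[.6156,.2075];y=q@u*1e3;x=q@n*1e3;z=P[:,2]*1e3
for lo in range(-80,80,10):
    k=(abs(x)<1.5)&(y>=lo)&(y<lo+10)&(z<100);print(lo,k.sum(),np.median(z[k]).round(1) if k.any() else "")
for s in(-52,-26,0,26,52):
    k=(abs(y-s)<1.5)&(abs(x)>8)&(abs(x)<30)&(z<60);print("wall",s,k.sum(),np.median(z[k]).round(1) if k.any() else "")
```

```text
d [-0.35, -0.55, -1.79] turn [0.07, -0.05, 0.02] yaw now -112.38 pos [0.6151 0.2069 0.1982] F [ 0.9  0.1 -0.4] M [-0.02 -0.03 -0.05] w 0.08566662027775268 t 17.6
-80 40 41.9
-70 44 42.1
-60 43 42.1
-50 41 42.2
-40 43 41.9
-30 44 42.2
-20 83 77.4
-10 47 83.1
0 45 83.0
10 36 82.7
20 0 
30 21 42.0
40 26 41.9
50 28 42.2
60 26 41.9
70 24 42.1
wall -52 276 41.2
wall -26 374 33.2
wall 0 142 42.0
wall 26 158 41.8
wall 52 204 41.3
```

View pics/w4.png

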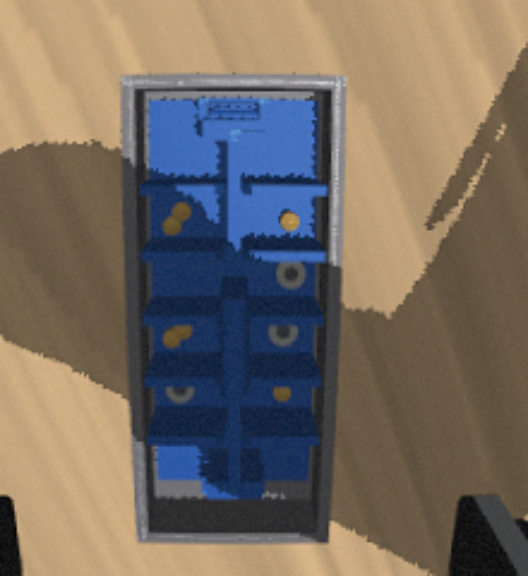

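The picture shows the comb seated along the tray's middle (crop column ~235, rows 120–490). Its strip is level from end to end, at 42 mm against 41.8 mm for the wall tops, so it is flush.

```bash
python3 -c "
from cell import bot
print(bot.job_done())"
```

```text
the job is handed in; nothing more can be done
None
```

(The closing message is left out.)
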